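Put the files back in their tray lanes

ROBOT

A 6-joint arm with a two-finger parallel gripper is mounted at the origin on the work surface. World frame = base frame: x ahead of the robot, y to its left, z up, the work surface at z = 0. Lengths are in m, angles in rad, forces in N, time in s.
With the tool pointing down it reaches from about 0.425 to 0.95 m from the base axis. Payload 3.5 kg.
Tool frame: the origin (TCP) lies between the finger pads; the fingertips stand 19 mm ahead of it and the grasp point (between the pads) is the TCP; z points along the fingers, y is the line along which they close (so a half turn about z gives the same grasp; the last joint's range is limited). The gripper opens to 85 mm and grips with 20 to 120 N. Pads are 22 mm wide; open, the fingers measure 114 mm over their backs; the gripper's body (76 mm by 85 mm) begins 54 mm behind the grasp point. The pads swing forward as they close: fully open they stand 13 mm farther back than shut.
Start: joints at [0.951, 0.286, 1.577, -0, 1.279, -0.15], TCP at [0.306, 0.602, 0.25] pointing down, gripper open.
Joint ranges: [-2.77, 2.77], [-0.9, 2.22], [0.21, 2.48], [-1.53, 4.67], [0.24, 2.81], [-2.84, 2.84]. Speed limits (rad/s): [2.79, 2.79, 3.14, 3.14, 3.14, 3.14].

INTERFACE

Orientations are given as a unit quaternion [x, y, z, w].
In Python, from plant import monitor, eyes, ctrl gives the robot as it stands.
- The arm moves only by the shell command python3 -m handwheel 'ROWS' [FORCE]. ROWS is JSON, a list of rows, each a list of 7 numbers: the shift along the tool's x, y, z in units of 40 cm (1.0 is 40 cm), then the turn, a rotation vector about the tool's x, y, z in units of pi rad (1.0 is pi rad), then the opening, from -1 (shut) to 1 (fully open). A call has 1 to 12 rows; each row is the pose to reach, as a shift and turn from the pose commanded when the call began, along the tool's axes at that moment, turning the shorter way round; what a row does not reach only later rows make up. A row lasts 1/8 s, in which the tool goes at most 62.5 mm and 10.7 degrees, less where a joint would pass 70% of its speed; a pose out of reach is approached as far as the arm can. A call with a number of a shift or a turn outside -1 to 1 is refused whole. A call with a gripper value outside its range is refused whole. The fingers move at their own pace and stop on an object; FORCE is the grip in N (left out, the last holds). Time passes only in rows, so rows that repeat a pose let the fingers close. It gives the time, the measured TCP pose, the force, the opening and the grip force at its end, in the units of the state.
- monitor.get_state(): the state, without advancing time (a new reading comes with each control period).
- eyes.read_camera(name): name is "side" or "top"; returns the picture (480x640x3 uint8, red, green, blue); there is no depth.
- eyes.camera_params(name): a dict with "K" (3x3 intrinsics, pixels), "R" (3x3) and "t" (3): a world point X has camera coordinates R X + t. Camera axes: x right, y down, z forward; pixel columns grow to the right and rows downward; lengths in m; the calibration is good to about 2 mm. A picture is of the moment at which its call begins. camera_params takes no time and is no camera call.
- ctrl.sign_off(): hands the job in; it is judged then, once.
The state is a dict: "time": time; "qpos": joint angles; "dq": joint speeds; "joint_efforts": joint torques, N m; "eef_pos": TCP position; "tcp_rot": TCP orientation; "contact_force": force on the tool from outside, world axes, zero at the start; "wrist_torque": the same for the moment, N m; "opening": opening from 0.0 (shut) to 1.0 (fully open); "finger_force": force on a finger pad.
Only numpy, scipy, OpenCV 4.12 (cv2) and the standard library are available. Lean on these libraries where they do the work, as an engineer would, in place of code of your own. Each camera call takes 0.05 s, during which the arm holds its last target. There are 200 camera calls.

TASK

Put the red and the blue file away flat in the tray lanes of their own colour, handles at the same end as the yellow file's, each lowered right onto the lane floor before you let go, and each slid back until the butt of its handle is flush against the end wall. Do the red one first; then draw the blue one by its handle end fully out from under the low shelf, let go of it lying on the bench, and take it again by the middle, because the tray only leaves room for fingers in the trough across its middle. Leave the yellow file and everything else where they are.

Things in the scene. Friction and masses are not known exactly. Their poses are not given: they have to be found in the camera images.
- file_red: Red-handled hobby file, 220 mm long: plastic handle 120 x 24 wide x 20 high with a black rubber band, then a steel blade 100 x 16 wide x 6 thick; underside flat. Origin in the middle of the underside, handle towards -x, blade towards +x, z up; the centre of mass is within 15 mm of the origin. Lies loose on the bench in front of the low shelf, at any yaw.
- file_red_butt (a point): Centre of the underside edge at the handle's butt of the red file, 110 mm from the origin along its -x.
- file_blue: Blue-handled hobby file, 220 mm long: plastic handle 120 x 24 wide x 20 high with a black rubber band, then a steel blade 100 x 16 wide x 6 thick; underside flat. Origin in the middle of the underside, handle towards -x, blade towards +x, z up; the centre of mass is within 15 mm of the origin. Starts lying under the low shelf with only 43 to 53 mm of its handle sticking out in front.
- file_blue_butt (a point): As for the red file: butt, 110 mm from the origin along -x.
- file_yellow: Yellow-handled hobby file, 220 mm long: plastic handle 120 x 24 wide x 20 high with a black rubber band, then a steel blade 100 x 16 wide x 6 thick; underside flat. Origin in the middle of the underside, handle towards -x, blade towards +x, z up; the centre of mass is within 15 mm of the origin. Already lies correctly in the yellow lane; leave it.
- tray: Fixed plywood tray 264 (x) x 174 (y) x 28 high, floor 6 thick. Origin under its centre, x along the lanes to the blade end, end walls 12 thick. Lanes at y = -58, 0, 58 mm; which colour is where varies. Ribs (24 wide between lanes, 12 outside) stand beside the lanes up to 28 mm over the bench, except in a finger trough across the whole tray from x = -55 to 25 mm.
- lane_red: Red lane in the tray (coloured floor strip and coloured plate on its end wall). Origin on the lane's floor, mid-width, at the inner face of the handle-end wall; x runs along the lane towards the blade end, z up. The lane is 34 mm wide, 240 mm long between end walls, its floor 6 mm above the bench, its walls 22 mm high above the floor. 
- lane_blue: Blue lane in the tray (coloured floor strip and coloured plate on its end wall). Origin on the lane's floor, mid-width, at the inner face of the handle-end wall; x runs along the lane towards the blade end, z up. The lane is 34 mm wide, 240 mm long between end walls, its floor 6 mm above the bench, its walls 22 mm high above the floor. 
- lane_yellow: Yellow lane in the tray (coloured floor strip and coloured plate on its end wall). Origin on the lane's floor, mid-width, at the inner face of the handle-end wall; x runs along the lane towards the blade end, z up. The lane is 34 mm wide, 240 mm long between end walls, its floor 6 mm above the bench, its walls 22 mm high above the floor. 
- shelf: Fixed low wooden shelf, 200 deep (x) x 270 wide (y). Origin on the bench under the middle of its front edge (the edge facing the robot); x runs inwards under the shelf. Board from 44 to 58 mm high, side panels 14 thick at y = +-128 mm. On the board, at least 40 mm behind its front edge, stand a red parts tray 35 high, and the jar.
- jar: Small amber glass jar, radius 24, 60 high, standing on the shelf's board. Origin in the middle of its underside.
- brush: Flat brush 170 long, 22 wide, 12 high, wooden handle towards -x, lying under the shelf beside the blue file, handle sticking out about 25 mm. Origin on the underside, handle end at x = -85 mm.
- can_orange: Orange spray can, radius 33, 190 high, standing on the bench between tray and shelf. Origin in the middle of its underside.
- can_green: Green spray can, radius 33, 190 high, standing on the bench on the left. Origin in the middle of its underside.
- pliers: Red-handled pliers, about 170 x 70 x 14, lying on the bench beyond the tray. Origin on the underside near the middle, jaws towards +x.
- screwdriver: Yellow-handled screwdriver, 200 long, lying on the bench to the right of the tray.
Mind the look-alikes: they are no part of the job. What is shaped like the file_blue but turquoise is not meant.

How it is judged:
By the outcome, as a careful person would: the job done as asked, in the order asked, and still so for the second after the job is handed in, with the robot touching nothing.
It also fails if it takes over 59 s, if anything falls off the work surface, if the arm or the gripper's body presses on something with over 40 N, if the wrist force passes 120 N, or if a joint passes its speed limit or range.

## Working session

There is one attempt and no reset: what is moved stays moved. The work goes in short steps, Python scripts to look and compute and a shell command to move; the robot and the scene stay as the last step left them, time stands still between calls to the robot, and variables do not carry over. Pictures are saved under pics/ and viewed, at most 13 in all, crops included, and the job is handed in when it is done.

```bash
mkdir -p pics; ls; python3 - <<'E'
from plant import monitor, eyes, ctrl
import cv2
for n in("top","side"):
    cv2.imwrite(f"pics/{n}0.png",eyes.read_camera(n)[:,:,::-1])
    p=eyes.camera_params(n);print(n,p)
print(monitor.get_state())
E
```

```text
pics
top {'K': array([[624.6877058 ,   0.        , 320.80481223],
       [  0.        , 624.6877058 , 230.42831932],
       [  0.        ,   0.        ,   1.        ]]), 'R': array([[-0.00871843, -0.99995669,  0.00325573],
       [-0.99729388,  0.00845743, -0.07303004],
       [ 0.07299934, -0.00388363, -0.99732443]]), 't': array([0.02915994, 0.54225062, 1.59275272])}
side {'K': array([[549.50255139,   0.        , 321.38841534],
       [  0.        , 549.50255139, 233.26315474],
       [  0.        ,   0.        ,   1.        ]]), 'R': array([[ 0.76836345, -0.63985998, -0.01402877],
       [-0.48225928, -0.5644229 , -0.66996476],
       [ 0.42076548,  0.52154194, -0.74226034]]), 't': array([-0.38623367,  0.31744299,  1.19265168])}
{'time': 0.1, 'qpos': array([ 9.50999889e-01,  2.87124396e-01,  1.57800300e+00, -1.34620425e-05,
        1.27859173e+00, -1.49998000e-01]), 'dq': array([-0.00096592, -0.0025799 , -0.00378735, -0.00094751, -0.00091725,
       -0.00137133]), 'joint_efforts': array([ 3.98333495e-04, -4.07296944e+01, -2.93701386e+01, -1.34923566e-04,
        3.38220336e-03,  1.93613957e-06]), 'eef_pos': array([0.30523474, 0.60143822, 0.24906884]), 'tcp_rot': array([ 2.32742949e-01,  9.72537706e-01, -9.87864066e-04, -3.93233789e-04]), 'contact_force': array([ 0.27636028, -1.14806732, -0.1211584 ]), 'wrist_torque': array([ 0.0143371 , -0.01432274, -0.00523993]), 'finger_force': 0.0, 'opening': 1.000212783783929}
```

View pics/top0.png

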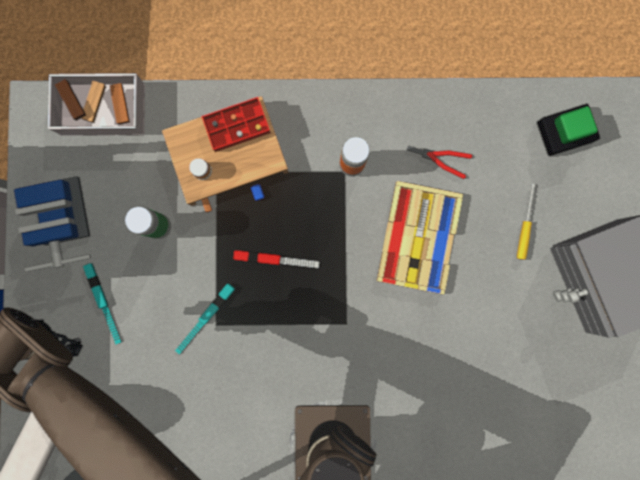

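View pics/side0.png

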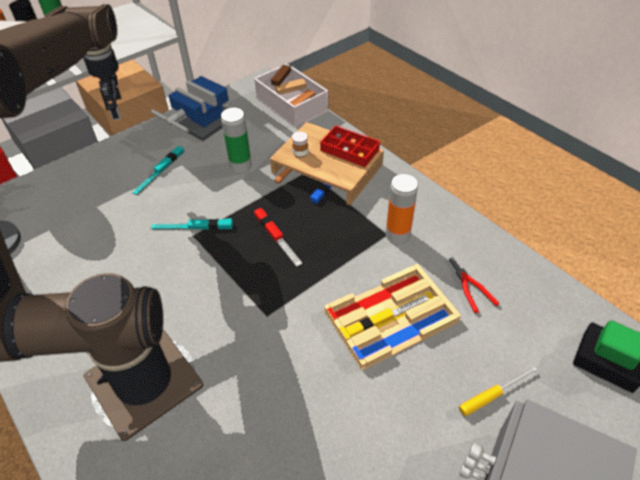

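The top view shows the red file from butt (234,255) to tip (319,265), the blue handle at (257,192) sticking out under the shelf front, and the tray around (421,238). In the tray the lanes run red, yellow, blue from left to right, with handles at the robot end. Next I'll enlarge these areas.

```bash
python3 - <<'E'
import cv2
im=cv2.imread("pics/top0.png")
def crop(x0,y0,w,h,s,n):
    c=cv2.resize(im[y0:y0+h,x0:x0+w],None,fx=s,fy=s,interpolation=cv2.INTER_CUBIC)
    for k in range(0,w,10):
        cv2.putText(c,str(x0+k),(k*s,8),0,.3,(0,255,0),1);cv2.line(c,(k*s,10),(k*s,16),(0,255,0),1)
    for k in range(0,h,10):
        cv2.putText(c,str(y0+k),(0,k*s+4),0,.3,(0,255,0),1);cv2.line(c,(20,k*s),(26,k*s),(0,255,0),1)
    cv2.imwrite(f"pics/{n}.png",c)
crop(180,160,155,115,5,"cA"); crop(365,175,110,125,4,"cB")
E
```

```text
(no output)
```

View pics/cA.png

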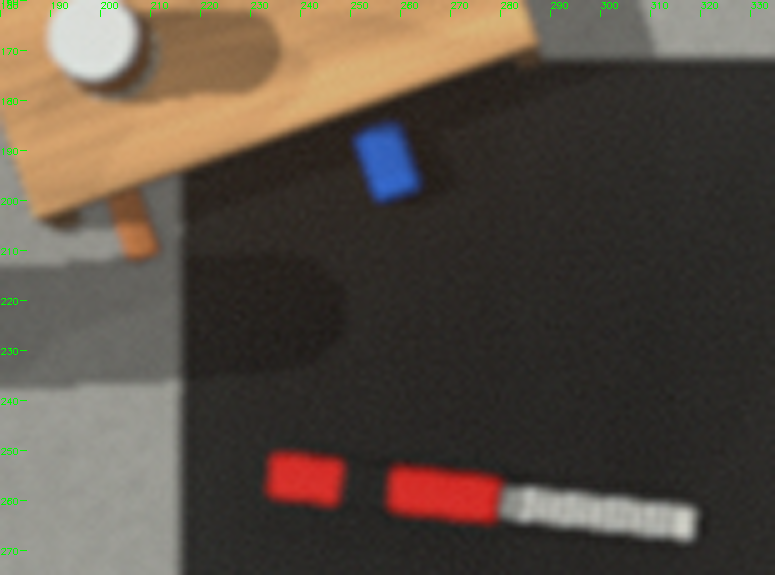

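View pics/cB.png

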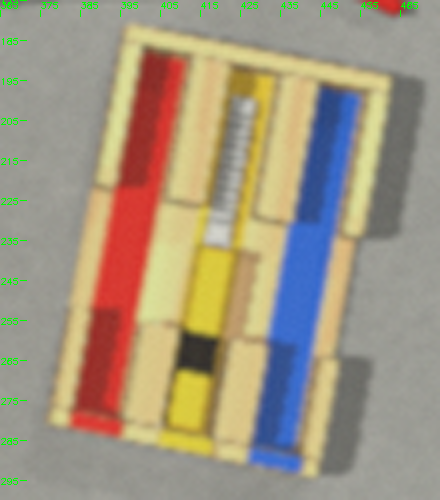

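The enlarged crops give full-image pixels. For the red file: butt centre (233.6,255.4), handle/blade joint (280.2,260.0), tip (319.2,264.8). The blue butt is at (259.8,198.8), with its side edges running along (20.5,63). The tray corners are at (396.8,181.8), (462.8,194.3), (444.5,294) and (377.3,280.5).

```bash
cat > h.py <<'E'
import numpy as np, cv2
from plant import monitor, eyes, ctrl
from scipy.optimize import least_squares
from scipy.spatial.transform import Rotation as Ro
P={n:eyes.camera_params(n) for n in("top","side")}
def proj(n,X):
    p=P[n];c=np.atleast_2d(X)@p["R"].T+p["t"];q=c@p["K"].T;return q[:,:2]/q[:,2:]
def ray(n,uv,z):
    p=P[n];d=p["R"].T@np.linalg.solve(p["K"],[*uv,1]);o=-p["R"].T@p["t"];return o+d*(z-o[2])/d[2]
def place(q,pts):
    c,s=np.cos(q[2]),np.sin(q[2]);p=np.array(pts,float)
    return np.c_[q[0]+c*p[:,0]-s*p[:,1],q[1]+s*p[:,0]+c*p[:,1],p[:,2]]
def fit(n,pts,uv,q0):
    r=least_squares(lambda q:(proj(n,place(q,pts))-uv).ravel(),q0);return r.x,r.fun.reshape(-1,2)
def delta(pos,yaw):
    """shift/turn in handwheel units from the commanded-ish (measured) pose to pos with tool down, closing line at yaw (mod pi)"""
    s=monitor.get_state();R=Ro.from_quat(s["tcp_rot"])
    best=None
    for k in(0,1):
        y=yaw+k*np.pi
        T=Ro.from_matrix(np.c_[[np.sin(y),-np.cos(y),0],[np.cos(y),np.sin(y),0],[0,0,-1]] if 0 else np.array([[np.sin(y),np.cos(y),0],[-np.cos(y),np.sin(y),0],[0,0,-1]]))
        r=(R.inv()*T).as_rotvec()
        if best is None or np.linalg.norm(r)<np.linalg.norm(best): best=r
    print("shift",np.round(R.inv().apply(np.array(pos)-s["eef_pos"])/.4,4),"turn",np.round(best/np.pi,4),"q",np.round(s["qpos"],2),"t",s["time"],"pos",np.round(s["eef_pos"],4))
E
python3 - <<'E'
from h import *
b,j,t=[ray("top",*a) for a in(((233.6,255.4),.02),((280.2,260.),.02),((319.2,264.8),.006))]
print("red",b,j,t,np.linalg.norm(j-b),np.linalg.norm(t[:2]-b[:2]),[np.degrees(np.arctan2(*(a-b)[1::-1])) for a in(j,t)])
print("blue butt",ray("top",(259.8,198.8),0),ray("top",(255.2,200),0),ray("top",(264.2,197.6),0))
for a,c in(((251.2,188),(255.2,199.)),((260,184.4),(264.2,196.8))):
    d=ray("top",a,.02)-ray("top",c,.02);print(np.degrees(np.arctan2(d[1],d[0])),np.linalg.norm(d))
e=[ray("top",(180+x/5,160+y/5),.058) for x,y in((35,218),(535,52))];d=e[1]-e[0];print("shelf",e,np.linalg.norm(d),np.degrees(np.arctan2(d[1],d[0]))+90)
pts=[(.132,.087,.028),(.132,-.087,.028),(-.132,-.087,.028),(-.132,.087,.028)]
uv=np.array([(396.8,181.8),(462.8,194.3),(444.5,294),(377.3,280.5)])
q,f=fit("top",pts,uv,[.4,-.2,0]);print("tray",q,np.degrees(q[2]),f)
# side picture overlays
im=cv2.imread("pics/side0.png")
def draw(p3,col):
    cv2.polylines(big,[np.round((proj("side",p3)-[190,150])*2.7+1).astype(int)],True,col,1)
big=cv2.resize(im[150:370,190:480],None,fx=2.7,fy=2.7,interpolation=cv2.INTER_CUBIC)
draw(place(q,pts),(255,0,255))
for y in(.058,0,-.058): draw(place(q,[(-.12,y+.017,.006),(.12,y+.017,.006),(.12,y-.017,.006),(-.12,y-.017,.006)]),(255,255,0))
ya=np.arctan2((t-b)[1],(t-b)[0]);o=b+.11*np.array([np.cos(ya),np.sin(ya),0])
draw(place([*o[:2],ya],[(-.11,.012,.02),(.01,.012,.02),(.01,-.012,.02),(-.11,-.012,.02)]),(0,255,0))
draw(place([*o[:2],ya],[(.01,.008,.006),(.11,.008,.006),(.11,-.008,.006),(.01,-.008,.006)]),(0,255,0))
cv2.imwrite("pics/ov.png",big)
E
```

```text
red [0.47996358 0.24936695 0.02      ] [0.46710555 0.12957461 0.02      ] [0.45416457 0.0293824  0.006     ] 0.12048042652443613 0.22149219187550076 [np.float64(-96.12644489475286), np.float64(-96.68889265095343)]
blue butt [0.62843299 0.18364195 0.        ] [0.62536714 0.19570186 0.        ] [6.31504212e-01 1.72102369e-01 2.22044605e-16]
19.750937697408183 0.030591054794061667
18.434478385063404 0.0342287505252488
shelf [array([0.61050195, 0.36205569, 0.058     ]), array([0.69312898, 0.10908681, 0.058     ])] 0.26612117344935976 18.088550507644996
tray [ 0.52192466 -0.2309764  -0.20625308] -11.817430867032057 [[-0.04789945 -1.05390555]
 [ 0.14486944 -0.40338705]
 [-0.16673238  0.67634289]
 [ 0.07171201  0.74604477]]
```

View pics/ov.png

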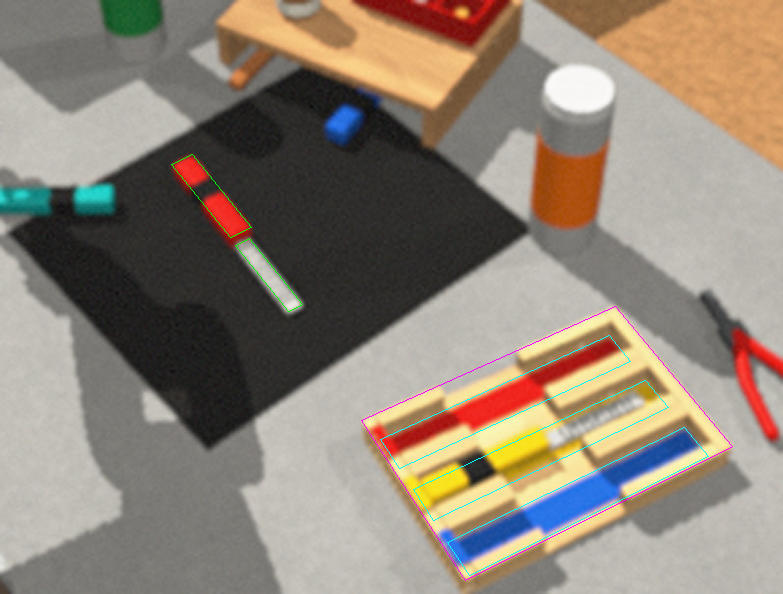

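The side overlay agrees with the top-view fits: the tray is at (0.522,-0.231), yaw -11.8°, and the red file's yaw is -96.5°. Both are within about 1–2 mm. Red's lane is on the tray's +y side. Next I'll move above the red file.

```bash
python3 - <<'E'
s=open("h.py").read()
i=s.index("T=Ro.from"); j=s.index("\n",i)
s=s[:i]+"T=Ro.from_matrix(np.array([[-np.sin(y),np.cos(y),0],[np.cos(y),np.sin(y),0],[0,0,-1]]))"+s[j:]
s+='''
TR=np.array([.52192,-.23098,-.20625])
def lane(xt,yt,z): return place(TR,[(xt,yt,z)])[0]
'''
open("h.py","w").write(s)
E
python3 - <<'E'
from h import *
y=np.radians(-96.5);o=np.array([.467,.1394]);g=o-.005*np.array([np.cos(y),np.sin(y)])
print(g);delta([*g,.10],y+np.pi/2)
E
```

```text
[0.46756602 0.14436786]
shift [-0.8793 -0.8344  0.3742] turn [-6.000e-04  3.000e-04  3.866e-01] q [ 0.95  0.29  1.58 -0.    1.28 -0.15] t 0.1 pos [0.3052 0.6014 0.2491]
```

```bash
python3 -m handwheel '[[-0.879,-0.834,0.374,0,0,0.386,0.3],[-0.879,-0.834,0.374,0,0,0.386,0.3],[-0.879,-0.834,0.374,0,0,0.386,0.3],[-0.879,-0.834,0.374,0,0,0.386,0.3],[-0.879,-0.834,0.374,0,0,0.386,0.3],[-0.879,-0.834,0.374,0,0,0.386,0.3],[-0.879,-0.834,0.374,0,0,0.386,0.3],[-0.879,-0.834,0.374,0,0,0.386,0.3],[-0.879,-0.834,0.374,0,0,0.386,0.3],[-0.879,-0.834,0.374,0,0,0.386,0.3],[-0.879,-0.834,0.374,0,0,0.386,0.3]]' 40
python3 - <<'E'
from h import *
delta([.4676,.1444,.022],np.radians(-6.5))
E
```

```text
time: 1.48
eef_pos: [0.4679, 0.1464, 0.1011]
tcp_rot: [0.745, 0.667, 0.0, 0.0]
contact_force: [-0.9, 0.5, 0.2]
opening: 0.648
finger_force: 0.0
shift [-0.0051 -0.0002  0.1977] turn [ 0.0002 -0.0001  0.0011] q [0.1  0.06 2.13 0.   0.95 0.21] t 1.475 pos [0.4679 0.1464 0.1011]
```

```bash
python3 -m handwheel '[[-0.004,0,0.1,0,0,0,0.3],[-0.004,0,0.16,0,0,0,0.3],[-0.004,0,0.19,0,0,0,0.3],[-0.004,0,0.197,0,0,0,0.3],[-0.004,0,0.197,0,0,0,-1],[-0.004,0,0.197,0,0,0,-1],[-0.004,0,0.197,0,0,0,-1],[-0.004,0,0.197,0,0,0,-1],[-0.004,0,0.197,0,0,0,-1],[-0.004,0,0.197,0,0,0,-1]]' 60
python3 - <<'E'
from h import *
import math
p=lane(-.006,.058,.10);print(p);delta(p,TR[2]+math.pi/2)
E
```

```text
time: 2.72
eef_pos: [0.4691, 0.1438, 0.0233]
tcp_rot: [0.745, 0.667, 0.001, 0.001]
contact_force: [-0.9, 0.5, 6.7]
opening: 0.265
finger_force: 62.4
[ 0.52792503 -0.17298052  0.1       ]
shift [-0.7705  0.2349 -0.1917] turn [ 8.000e-04  4.000e-04 -4.699e-01] q [0.09 0.21 2.15 0.   0.78 0.2 ] t 2.725 pos [0.4691 0.1438 0.0233]
```

```bash
python3 -m handwheel '[[0,0,-0.1,0,0,0,-1],[0,0,-0.19,0,0,0,-1],[-0.3,0.09,-0.19,0,0,-0.2,-1],[-0.77,0.235,-0.19,0,0,-0.47,-1],[-0.77,0.235,-0.19,0,0,-0.47,-1],[-0.77,0.235,-0.19,0,0,-0.47,-1],[-0.77,0.235,-0.19,0,0,-0.47,-1],[-0.77,0.235,-0.19,0,0,-0.47,-1],[-0.77,0.235,-0.19,0,0,-0.47,-1],[-0.77,0.235,-0.19,0,0,-0.47,-1],[-0.77,0.235,-0.19,0,0,-0.47,-1],[-0.77,0.235,-0.19,0,0,-0.47,-1]]'
python3 - <<'E'
from h import *
import math
delta(lane(-.006,.058,.10),TR[2]+math.pi/2)
im=eyes.read_camera("top")[:,:,::-1];cv2.imwrite("pics/t1.png",im)
im2=eyes.read_camera("side")[:,:,::-1]
a=cv2.resize(im[170:300,365:475],(440,520),interpolation=cv2.INTER_CUBIC);b=cv2.resize(im2[230:380,300:480],(360,300),interpolation=cv2.INTER_CUBIC)
c=np.zeros((520,800,3),np.uint8);c[:,:440]=a;c[:300,440:]=b;cv2.imwrite("pics/t1c.png",c)
E
```

```text
time: 4.22
eef_pos: [0.5263, -0.1728, 0.0973]
tcp_rot: [0.103, 0.995, 0.0, -0.001]
contact_force: [-0.7, -0.0, -0.9]
opening: 0.264
finger_force: 61.6
shift [-0.004   0.0003 -0.0068] turn [ 0.0001 -0.0004 -0.0002] q [-0.5   0.2   1.98 -0.    0.96 -1.86] t 4.225 pos [ 0.5263 -0.1728  0.0973]
```

View pics/t1c.png

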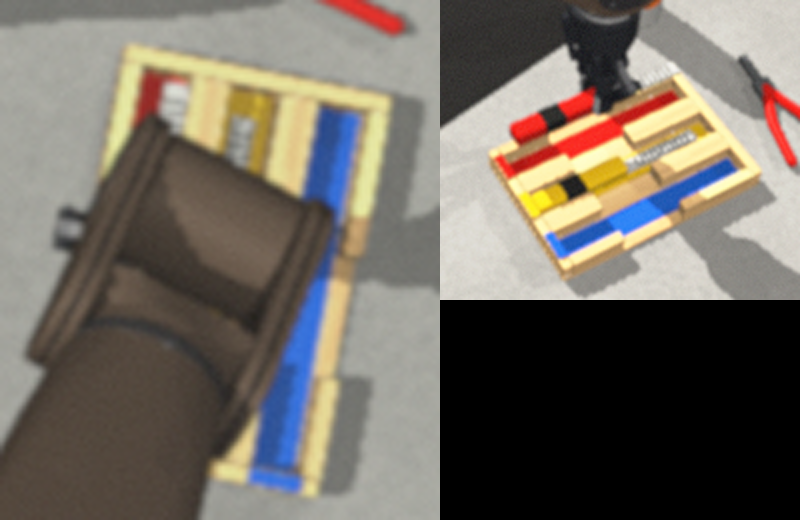

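The red file hangs over its lane, handle towards the robot. Its tip is at about top pixel (409.5,190.5), and its butt's top edge is near side pixel (337.5,294). I'll turn these into tray coordinates.

```bash
python3 - <<'E'
from h import *
def tof(p):
    c,s=np.cos(TR[2]),np.sin(TR[2]);d=p[:2]-TR[:2];return np.array([c*d[0]+s*d[1],-s*d[0]+c*d[1]])*1000
s=monitor.get_state();print("tcp",tof(s["eef_pos"]))
for u in((405.8,190.5),(409.5,190.5),(412,190.5)): print(tof(ray("top",u,.081)))
# side: predicted for nominal file in grip
z0=s["eef_pos"][2]-.0225
q=[*lane(-.0025,.058,0)[:2],TR[2]]
print(proj("side",place(q,[(-.11,.012,z0+.02),(-.11,-.012,z0+.02),(-.11,-.012,z0),(-.11,.012,z0),(.11,.008,z0+.006),(.11,-.008,z0+.006)])))
im=eyes.read_camera("side")[:,:,::-1]
c=cv2.resize(im[250:330,310:430],None,fx=6,fy=6,interpolation=cv2.INTER_CUBIC)
for a in([(-.11,.012,.02),(-.11,-.012,.02),(.01,-.012,.02),(.01,.012,.02)],[(-.11,-.012,0),(-.11,-.012,.02),(-.11,.012,.02),(-.11,.012,0)],[(.01,.008,.006),(.11,.008,.006),(.11,-.008,.006),(.01,-.008,.006)]):
    a=np.array(a)+[0,0,z0];cv2.polylines(c,[np.round((proj("side",place(q,a))-[310,250]+.5)*6).astype(int)],True,(0,255,0),1)
cv2.imwrite("pics/s2.png",c)
E
```

```text
tcp [-7.39569361 57.94119386]
[103.03249073  65.19477367]
[104.84971362  56.13619309]
[106.07760691  50.0153312 ]
[[334.39158642 290.05209181]
 [339.63748802 297.79376733]
 [339.54252451 303.00422003]
 [334.3603395  295.29496257]
 [416.39706829 258.78180624]
 [420.28333437 263.39372213]]
```

View pics/s2.png

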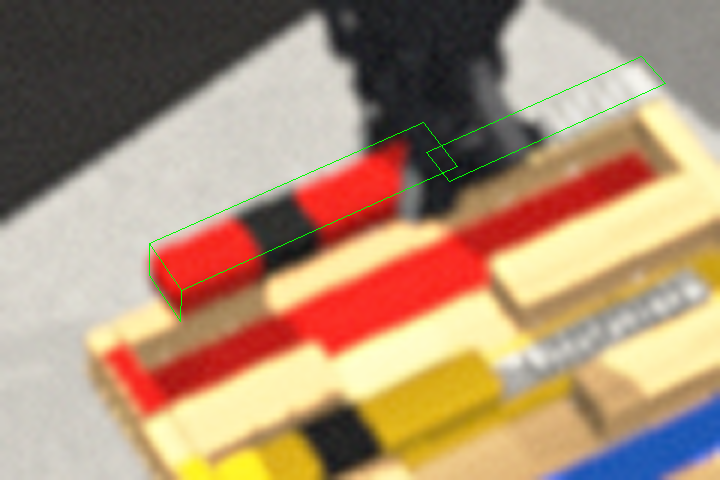

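The red file lines up with its lane to about 2 mm, with its butt about 5 mm clear of the end wall. I'll shift it 4 mm forward and lower it.

```bash
python3 - <<'E'
from h import *
delta(lane(-.0035,.059,.03),TR[2]+np.pi/2)
E
```

```text
shift [-0.0095  0.0026  0.1691] turn [ 0.     -0.0002 -0.0002] q [-0.5   0.2   1.98 -0.    0.96 -1.86] t 4.375 pos [ 0.5267 -0.1728  0.0976]
```

```bash
python3 -m handwheel '[[-0.0095,0.002,0.03,0,0,0,-1],[-0.0095,0.002,0.08,0,0,0,-1],[-0.0095,0.002,0.12,0,0,0,-1],[-0.0095,0.002,0.145,0,0,0,-1],[-0.0095,0.002,0.158,0,0,0,-1],[-0.0095,0.002,0.164,0,0,0,-1],[-0.0095,0.002,0.167,0,0,0,-1],[-0.0095,0.002,0.167,0,0,0,-1]]'
python3 - <<'E'
from h import *
delta(lane(-.0035,.058,.03),TR[2]+np.pi/2);print(monitor.get_state()["contact_force"])
E
```

```text
time: 5.38
eef_pos: [0.5311, -0.173, 0.0315]
tcp_rot: [0.103, 0.995, -0.0, 0.0]
contact_force: [-0.3, 0.1, -1.7]
opening: 0.262
finger_force: 61.6
shift [ 0.0015 -0.0015  0.0038] turn [-0.0001  0.0002  0.0001] q [-0.5   0.32  1.99 -0.    0.83 -1.86] t 5.375 pos [ 0.5311 -0.173   0.0315]
[-0.25671094  0.1186527  -1.71584971]
```

```bash
python3 -m handwheel '[[0,0,0.002,0,0,0,-1],[0,0,0.004,0,0,0,-1],[0,0,0.005,0,0,0,-1],[0,0,0.005,0,0,0,-1]]'
```

```text
time: 5.88
eef_pos: [0.5309, -0.1729, 0.0293]
tcp_rot: [0.103, 0.995, 0.0, -0.0]
contact_force: [-1.3, 0.6, 1.2]
opening: 0.265
finger_force: 61.9
```

Contact with the floor is starting. I'll press down slightly and slide back.

```bash
python3 -m handwheel '[[0,0,0.002,0,0,0,-1],[0.005,0,0.002,0,0,0,-1],[0.01,0,0.002,0,0,0,-1],[0.013,0,0.002,0,0,0,-1],[0.016,0,0.002,0,0,0,-1],[0.016,0,0.002,0,0,0,-1]]'
```

```text
time: 6.62
eef_pos: [0.5256, -0.1722, 0.0293]
tcp_rot: [0.103, 0.995, -0.001, 0.001]
contact_force: [3.3, -0.7, 5.3]
opening: 0.26
finger_force: 62.5
```

```bash
python3 -m handwheel '[[0.003,0,0,0,0,0,-1],[0.006,0,0,0,0,0,-1],[0.009,0,0,0,0,0,-1],[0.009,0,0,0,0,0,-1]]'
python3 -m handwheel '[[0.003,0,0,0,0,0,-1],[0.005,0,0,0,0,0,-1],[0.005,0,0,0,0,0,-1]]'
```

```text
time: 7.12
eef_pos: [0.5226, -0.1716, 0.0293]
tcp_rot: [0.103, 0.995, -0.001, 0.002]
contact_force: [5.9, -0.9, 4.5]
opening: 0.263
finger_force: 62.3
time: 7.5
eef_pos: [0.5225, -0.1716, 0.0297]
tcp_rot: [0.103, 0.995, -0.001, 0.005]
contact_force: [9.6, -2.0, 0.6]
opening: 0.263
finger_force: 61.8
```

It has stopped against the end wall at about 10 N. I'll ease the push, press down lightly, then open a little.

```bash
python3 -m handwheel '[[-0.003,0,0.002,0,0,0,-1],[-0.004,0,0.004,0,0,0,-1],[-0.004,0,0.004,0,0,0,-1]]'
```

```text
time: 7.88
eef_pos: [0.5226, -0.1716, 0.0293]
tcp_rot: [0.103, 0.995, -0.001, 0.002]
contact_force: [0.6, 0.8, 13.1]
opening: 0.265
finger_force: 63.5
```

```bash
python3 -m handwheel '[[0,0,-0.002,0,0,0,-0.12],[0,0,-0.002,0,0,0,-0.12],[0,0,-0.002,0,0,0,-0.12],[0,0,-0.01,0,0,0,-0.12],[0,0,-0.04,0,0,0,-0.12],[0,0,-0.12,0,0,0,-0.12],[0,0,-0.2,0,0,0,-0.12],[0,0,-0.2,0,0,0,-0.12]]'
python3 - <<'E'
from h import *
u=np.array([np.cos(np.radians(18.5)),np.sin(np.radians(18.5))]);g=np.array([.6284,.1836])+.022*u
print(g);delta([*g,.11],np.radians(108.5))
im=eyes.read_camera("side")[:,:,::-1];cv2.imwrite("pics/s3.png",cv2.resize(im[230:350,310:470],None,fx=4,fy=4,interpolation=cv2.INTER_CUBIC))
E
```

```text
time: 8.88
eef_pos: [0.5229, -0.172, 0.1108]
tcp_rot: [0.103, 0.995, -0.002, 0.004]
contact_force: [-0.3, 0.4, -0.6]
opening: 0.444
finger_force: 0.0
[0.64926312 0.1905807 ]
shift [-1.239e-01  9.518e-01  7.000e-04] turn [-0.0014  0.0021 -0.1683] q [-0.5   0.17  1.99 -0.    0.97 -1.87] t 8.875 pos [ 0.5229 -0.172   0.1108]
```

View pics/s3.png

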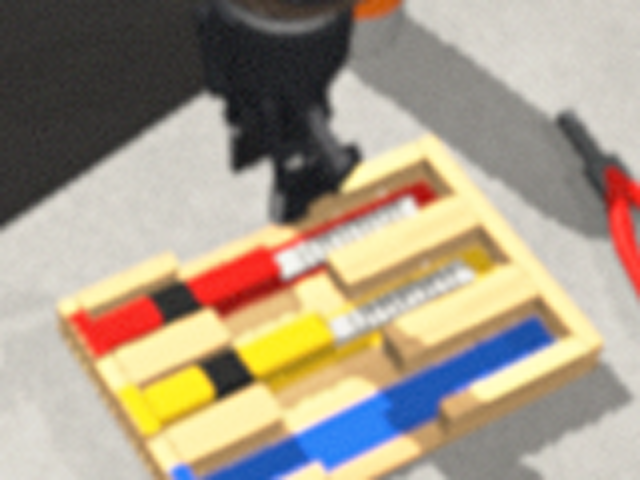

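The red file lies flat in its lane, butt against the end wall at crop position (80,325). Next is the blue handle.

```bash
python3 -m handwheel '[[0.02,0.5,0,0,0,-0.1,0.1],[0.02,0.5,0,0,0,-0.1,0.1],[0.02,0.5,0,0,0,-0.1,0.1],[0.02,0.9,0,0,0,-0.168,0.1],[-0.115,0.947,0,0,0,-0.168,0.1],[-0.115,0.947,0,0,0,-0.168,0.1],[-0.115,0.947,0,0,0,-0.168,0.1],[-0.115,0.947,0,0,0,-0.168,0.1],[-0.115,0.947,0,0,0,-0.168,0.1],[-0.115,0.947,0,0,0,-0.168,0.1]]'
python3 - <<'E'
from h import *
u=np.array([np.cos(np.radians(18.5)),np.sin(np.radians(18.5))]);g=np.array([.6284,.1836])+.018*u
delta([*g,.023],np.radians(108.5))
E
```

```text
time: 10.18
eef_pos: [0.6425, 0.1891, 0.1065]
tcp_rot: [-0.159, 0.987, -0.0, -0.001]
contact_force: [-0.2, 0.2, 0.0]
opening: 0.551
finger_force: 0.0
shift [-0.0075 -0.002   0.2087] turn [ 0.     -0.0003 -0.0009] q [ 0.14  0.42  1.69 -0.    1.04 -1.76] t 10.175 pos [0.6425 0.1891 0.1065]
```

```bash
python3 -m handwheel '[[-0.007,-0.002,0.1,0,0,0,0.1],[-0.007,-0.002,0.16,0,0,0,0.1],[-0.007,-0.002,0.195,0,0,0,0.1],[-0.007,-0.002,0.207,0,0,0,0.1],[-0.007,-0.002,0.207,0,0,0,-1],[-0.007,-0.002,0.207,0,0,0,-1],[-0.007,-0.002,0.207,0,0,0,-1],[-0.007,-0.002,0.207,0,0,0,-1],[-0.007,-0.002,0.207,0,0,0,-1]]' 50
python3 - <<'E'
from h import *
u=np.array([np.cos(np.radians(18.5)),np.sin(np.radians(18.5))]);s=monitor.get_state();delta([*(s["eef_pos"][:2]-.19*u),s["eef_pos"][2]],np.radians(108.5))
E
```

```text
time: 11.3
eef_pos: [0.6467, 0.1909, 0.025]
tcp_rot: [-0.16, 0.987, 0.0, 0.001]
contact_force: [-0.8, -0.2, 4.5]
opening: 0.262
finger_force: 52.1
shift [ 4.75e-01 -4.00e-04 -8.00e-04] turn [-0.0001  0.0005 -0.0003] q [ 0.14  0.53  1.69  0.    0.91 -1.76] t 11.3 pos [0.6467 0.1909 0.025 ]
```

```bash
python3 -m handwheel '[[0.02,0,0,0,0,0,-1],[0.07,0,0,0,0,0,-1],[0.12,0,0,0,0,0,-1],[0.18,0,0,0,0,0,-1],[0.24,0,0,0,0,0,-1],[0.3,0,0,0,0,0,-1],[0.36,0,0,0,0,0,-1],[0.41,0,0,0,0,0,-1],[0.45,0,0,0,0,0,-1],[0.475,0,0,0,0,0,-1],[0.485,0,0,0,0,0,-1],[0.485,0,0,0,0,0,-1]]'
```

```text
time: 12.8
eef_pos: [0.4628, 0.1293, 0.0249]
tcp_rot: [-0.16, 0.987, -0.0, 0.001]
contact_force: [0.2, 0.5, 8.2]
opening: 0.268
finger_force: 52.7
```

```bash
python3 -m handwheel '[[0,0,0,0,0,0,0.1],[0,0,0,0,0,0,0.1],[0,0,0,0,0,0,0.1],[0,0,-0.05,0,0,0,0.1],[0,0,-0.16,0,0,0,0.1],[0.1,0.3,-0.3,0,0,0,0.1],[0.1,0.7,-0.4,0,0,0,0.1],[0.1,0.7,-0.4,0,0,0,0.1],[0.1,0.7,-0.4,0,0,0,0.1],[0.1,0.7,-0.4,0,0,0,0.1]]'
python3 - <<'E'
from h import *
im=eyes.read_camera("top")[:,:,::-1];cv2.imwrite("pics/t4f.png",im)
im2=eyes.read_camera("side")[:,:,::-1];cv2.imwrite("pics/s4f.png",im2)
x0,y0,s=205,160,5
c=cv2.resize(im[160:275,205:360],None,fx=s,fy=s,interpolation=cv2.INTER_CUBIC)
cv2.imwrite("pics/t4.png",c)
E
```

```text
time: 14.05
eef_pos: [0.334, 0.3841, 0.1845]
tcp_rot: [-0.161, 0.987, -0.0, 0.0]
contact_force: [0.6, -0.7, -0.1]
opening: 0.548
finger_force: 0.0
```

View pics/t4.png

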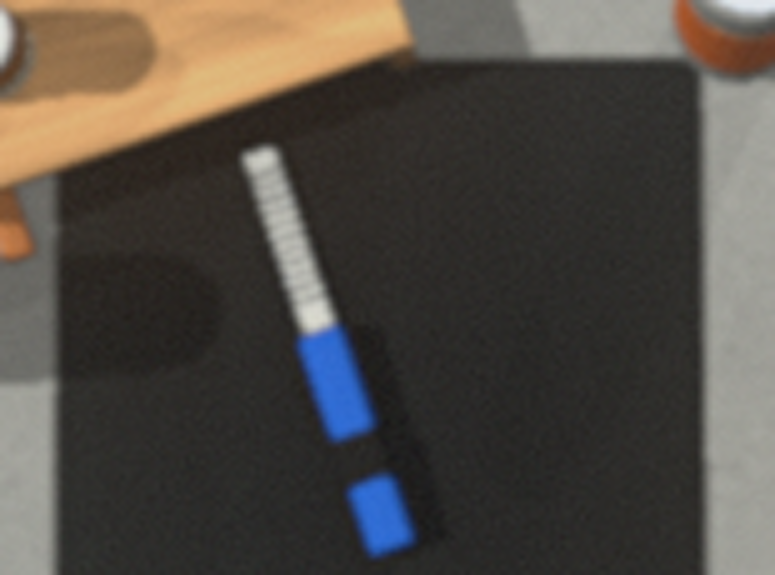

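The blue file now lies free on the bench, fully out. Its tip is at (257.0,190.2), about 25 mm clear of the shelf edge. Its butt is at (283.4,270.2) and its handle joint at (269.2,226.2).

```bash
python3 - <<'E'
from h import *
b,j,t=[ray("top",*a) for a in(((283.4,270.2),.02),((269.2,226.2),.02),((257.,190.2),.006))]
print(b,j,t,np.linalg.norm(j-b),np.linalg.norm(t-b),[np.degrees(np.arctan2((a-b)[1],(a-b)[0])) for a in(j,t)])
y=np.arctan2((t-b)[1],(t-b)[0]);u=np.array([np.cos(y),np.sin(y)])
o=(b+t)[:2]/2; g=o-.005*u;print(o,g,np.degrees(y))
delta([*g,.10],y+np.pi/2)
E
```

```text
[0.44085631 0.12146138 0.02      ] [0.55453942 0.15761861 0.02      ] [0.65037612 0.19036175 0.006     ] 0.11929456855038259 0.22100183658259795 [np.float64(17.643409868680262), np.float64(18.203395487914623)]
[0.54561621 0.15591156] [0.54086645 0.15434961] 18.203395487914623
shift [-0.3026 -0.715   0.2138] turn [0.0007 0.0009 0.0031] q [ 0.66 -0.02  2.04  0.    1.12 -1.24] t 14.15 pos [0.3341 0.386  0.1858]
```

```bash
python3 -m handwheel '[[-0.302,-0.715,0.1,0,0,0.003,0.1],[-0.302,-0.715,0.1,0,0,0.003,0.1],[-0.302,-0.715,0.15,0,0,0.003,0.1],[-0.302,-0.715,0.213,0,0,0.003,0.1],[-0.302,-0.715,0.213,0,0,0.003,0.1],[-0.302,-0.715,0.213,0,0,0.003,0.1],[-0.302,-0.715,0.213,0,0,0.003,0.1],[-0.302,-0.715,0.213,0,0,0.003,0.1]]'
python3 - <<'E'
from h import *
delta([.5409,.1543,.0235],np.radians(108.2))
E
```

```text
time: 15.15
eef_pos: [0.5399, 0.15, 0.0991]
tcp_rot: [-0.156, 0.988, 0.0, -0.0]
contact_force: [0.5, 0.6, 0.1]
opening: 0.546
finger_force: 0.0
shift [-0.0057  0.0093  0.1889] turn [ 0.0001  0.     -0.0013] q [ 0.09  0.21  1.97  0.    0.96 -1.79] t 15.15 pos [0.5399 0.15   0.0991]
```

```bash
python3 -m handwheel '[[-0.005,0.009,0.1,0,0,0,0.1],[-0.005,0.009,0.155,0,0,0,0.1],[-0.005,0.009,0.182,0,0,0,0.1],[-0.005,0.009,0.188,0,0,0,0.1],[-0.005,0.009,0.188,0,0,0,-1],[-0.005,0.009,0.188,0,0,0,-1],[-0.005,0.009,0.188,0,0,0,-1],[-0.005,0.009,0.188,0,0,0,-1],[-0.005,0.009,0.188,0,0,0,-1]]' 60
python3 - <<'E'
from h import *
delta(lane(-.004,-.058,.105),TR[2]+np.pi/2)
E
```

```text
time: 16.27
eef_pos: [0.5425, 0.1535, 0.025]
tcp_rot: [-0.155, 0.988, 0.0, 0.001]
contact_force: [-1.4, -0.2, 6.5]
opening: 0.26
finger_force: 62.8
shift [ 0.4243 -1.02   -0.2007] turn [1.00e-04 8.00e-04 1.65e-01] q [ 0.1   0.34  1.98  0.    0.82 -1.79] t 16.275 pos [0.5425 0.1535 0.025 ]
```

```bash
python3 -m handwheel '[[0,0,-0.1,0,0,0,-1],[0.04,-0.05,-0.2,0,0,0,-1],[0.3,-0.45,-0.2,0,0,0.08,-1],[0.3,-0.45,-0.2,0,0,0.08,-1],[0.3,-0.45,-0.2,0,0,0.08,-1],[0.44,-0.75,-0.2,0,0,0.13,-1],[0.44,-0.75,-0.2,0,0,0.13,-1],[0.424,-1,-0.2,0,0,0.165,-1],[0.424,-1,-0.2,0,0,0.165,-1],[0.424,-1,-0.2,0,0,0.165,-1],[0.424,-1,-0.2,0,0,0.165,-1]]'
python3 - <<'E'
from h import *
delta(lane(-.003,-.057,.10),TR[2]+np.pi/2)
im=eyes.read_camera("side")[:,:,::-1]
s=monitor.get_state();z0=s["eef_pos"][2]-.0245
q=[*(s["eef_pos"][:2]+.005*np.array([np.cos(TR[2]),np.sin(TR[2])])),TR[2]]
x0,y0=330,250
c=cv2.resize(im[y0:y0+120,x0:x0+150],None,fx=5,fy=5,interpolation=cv2.INTER_CUBIC)
for a in([(-.11,.012,.02),(-.11,-.012,.02),(.01,-.012,.02),(.01,.012,.02)],[(-.11,-.012,0),(-.11,-.012,.02),(-.11,.012,.02),(-.11,.012,0)],[(.01,.008,.006),(.11,.008,.006),(.11,-.008,.006),(.01,-.008,.006)]):
    a=np.array(a)+[0,0,z0];cv2.polylines(c,[np.round((proj("side",place(q,a))-[x0,y0]+.5)*5).astype(int)],True,(0,255,0),1)
cv2.imwrite("pics/s5.png",c)
E
```

```text
time: 17.65
eef_pos: [0.502, -0.2788, 0.1025]
tcp_rot: [0.103, 0.995, 0.001, -0.001]
contact_force: [0.2, 0.5, -1.5]
opening: 0.259
finger_force: 61.9
shift [-0.0168 -0.0153  0.0062] turn [ 0.0004 -0.0007 -0.    ] q [-0.68  0.24  1.93  0.    0.98 -2.05] t 17.65 pos [ 0.502  -0.2788  0.1025]
```

View pics/s5.png

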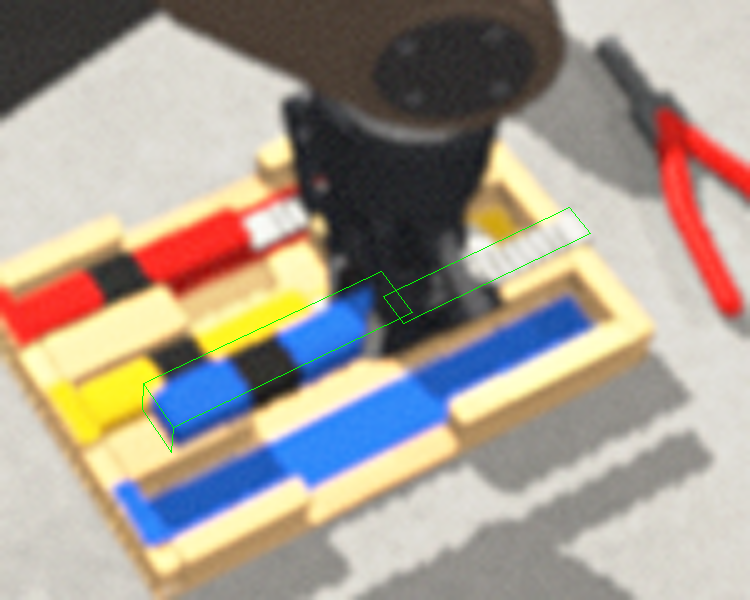

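The blue file is held level over the area beside its lane, handle towards the robot. Its butt at crop position (170,420) is about 3 mm further forward than nominal. I'll centre it over the lane and lower it.

```bash
python3 - <<'E'
from h import *
delta(lane(-.007,-.0572,.033),TR[2]+np.pi/2)
E
```

```text
shift [-0.0074 -0.0175  0.1738] turn [ 0.0004 -0.0007  0.0003] q [-0.68  0.24  1.93  0.    0.98 -2.05] t 17.7 pos [ 0.502  -0.2782  0.1025]
```

```bash
python3 -m handwheel '[[-0.007,-0.018,0,0,0,0,-1],[-0.007,-0.018,0.05,0,0,0,-1],[-0.007,-0.018,0.09,0,0,0,-1],[-0.007,-0.018,0.125,0,0,0,-1],[-0.007,-0.018,0.15,0,0,0,-1],[-0.007,-0.018,0.165,0,0,0,-1],[-0.007,-0.018,0.172,0,0,0,-1],[-0.007,-0.018,0.172,0,0,0,-1]]'
python3 - <<'E'
from h import *
delta(lane(-.007,-.0572,.0312),TR[2]+np.pi/2)
E
```

```text
time: 18.7
eef_pos: [0.5043, -0.2873, 0.0349]
tcp_rot: [0.103, 0.995, -0.0, 0.0]
contact_force: [0.4, -0.3, -1.6]
opening: 0.264
finger_force: 61.9
shift [0.0033 0.0037 0.0092] turn [-0.0001  0.0001  0.0001] q [-0.69  0.35  1.93 -0.    0.86 -2.06] t 18.7 pos [ 0.5043 -0.2873  0.0349]
```

```bash
python3 -m handwheel '[[0,0.003,0.003,0,0,0,-1],[0,0.003,0.006,0,0,0,-1],[0,0.003,0.009,0,0,0,-1],[0,0.003,0.011,0,0,0,-1],[0,0.003,0.011,0,0,0,-1]]'
```

```text
time: 19.32
eef_pos: [0.5046, -0.286, 0.0311]
tcp_rot: [0.103, 0.995, 0.0, -0.0]
contact_force: [-3.0, 2.2, 4.2]
opening: 0.261
finger_force: 62.6
```

On the floor (force up by 6 N). Now I'll slide it back.

```bash
python3 -m handwheel '[[0.004,0,0,0,0,0,-1],[0.008,0,0,0,0,0,-1],[0.012,0,0,0,0,0,-1],[0.015,0,0,0,0,0,-1],[0.015,0,0,0,0,0,-1]]'
python3 -m handwheel '[[0.003,0,0,0,0,0,-1],[0.006,0,0,0,0,0,-1],[0.006,0,0,0,0,0,-1]]'
```

```text
time: 19.95
eef_pos: [0.4992, -0.2854, 0.0311]
tcp_rot: [0.103, 0.995, -0.001, 0.001]
contact_force: [3.3, -1.0, 5.0]
opening: 0.258
finger_force: 62.6
time: 20.32
eef_pos: [0.4969, -0.2847, 0.0311]
tcp_rot: [0.103, 0.995, -0.001, 0.001]
contact_force: [3.3, -1.1, 5.9]
opening: 0.261
finger_force: 62.8
```

```bash
python3 -m handwheel '[[0.003,0,0,0,0,0,-1],[0.006,0,0,0,0,0,-1],[0.006,0,0,0,0,0,-1]]'
python3 -m handwheel '[[0.003,0,0,0,0,0,-1],[0.006,0,0,0,0,0,-1],[0.006,0,0,0,0,0,-1]]'
```

```text
time: 20.7
eef_pos: [0.4956, -0.2845, 0.0311]
tcp_rot: [0.103, 0.995, -0.001, 0.003]
contact_force: [7.0, -1.3, 2.8]
opening: 0.261
finger_force: 62.4
time: 21.08
eef_pos: [0.4954, -0.2848, 0.0317]
tcp_rot: [0.104, 0.995, -0.002, 0.006]
contact_force: [12.6, -1.5, -0.9]
opening: 0.26
finger_force: 62.0
```

It's against the wall. I'll use the same easing and release as before.

```bash
python3 -m handwheel '[[-0.004,0,0.002,0,0,0,-1],[-0.006,0,0.004,0,0,0,-1],[-0.006,0,0.004,0,0,0,-1]]'
```

```text
time: 21.45
eef_pos: [0.4955, -0.2847, 0.031]
tcp_rot: [0.103, 0.995, -0.001, 0.002]
contact_force: [2.8, 1.2, 11.9]
opening: 0.263
finger_force: 63.5
```

```bash
python3 -m handwheel '[[0,0,-0.002,0,0,0,-0.12],[0,0,-0.002,0,0,0,-0.12],[0,0,-0.002,0,0,0,-0.12],[0,0,-0.01,0,0,0,-0.12],[0,0,-0.04,0,0,0,-0.12],[0,0,-0.12,0,0,0,-0.12],[0,0,-0.27,0,0,0,-0.12],[0,0,-0.4,0,0,0,-0.12],[0,0.5,-0.4,0,0,0,-0.12],[0,0.9,-0.4,0,0,0,-0.12],[0,0.9,-0.4,0,0,0,-0.12],[0,0.9,-0.4,0,0,0,-0.12]]'
python3 -m handwheel '[[0,0.1,0,0,0,0,0],[0,0.3,0,0,0,0,0],[0,0.3,0,0,0,0,0],[0,0.3,0,0,0,0,0]]'
python3 - <<'E'
from h import *
im=eyes.read_camera("top")[:,:,::-1];im2=eyes.read_camera("side")[:,:,::-1]
a=cv2.resize(im[178:298,370:470],None,fx=4,fy=4,interpolation=cv2.INTER_CUBIC);b=cv2.resize(im2[265:365,320:420],None,fx=4,fy=4,interpolation=cv2.INTER_CUBIC)
c=np.zeros((480,800,3),np.uint8);c[:,:400]=a;c[:400,400:]=b;cv2.imwrite("pics/f.png",c)
E
```

```text
time: 22.95
eef_pos: [0.5453, -0.0372, 0.1901]
tcp_rot: [0.103, 0.995, -0.0, 0.001]
contact_force: [0.6, -0.2, -0.1]
opening: 0.443
finger_force: 0.0
time: 23.45
eef_pos: [0.5696, 0.0791, 0.1893]
tcp_rot: [0.102, 0.995, -0.0, 0.0]
contact_force: [0.1, -0.0, 0.2]
opening: 0.5
finger_force: 0.0
```

View pics/f.png

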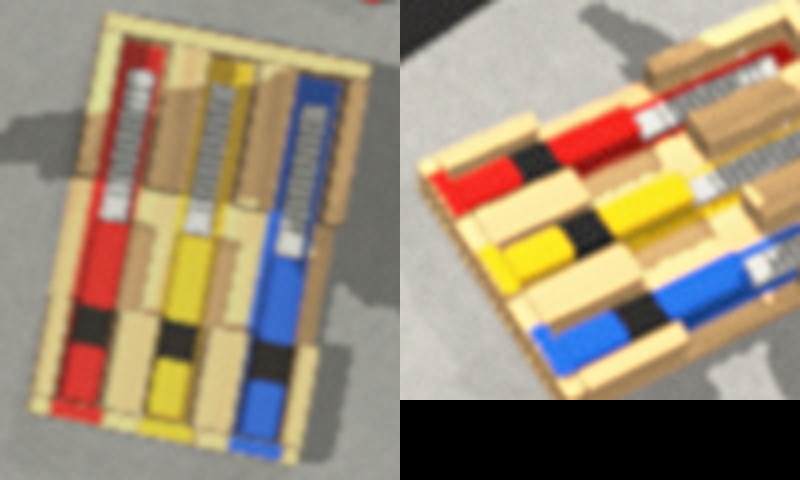

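All three files lie flat in their own lanes with their butts at the end wall: red at crop position (78,403), blue at (258,437). Yellow hasn't moved and the arm is clear.

```bash
python3 -c "from plant import ctrl; print(ctrl.sign_off())"
```

```text
the job is handed in; nothing more can be done
None
```

The job is handed in at about 23.5 s of robot time: the red file, then the blue, lie flat in their own lanes with their handle butts against the end wall, and the yellow file was left where it was.

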